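Click the oiler pens shut and put them under the dust cover

TASK

Put the watchmaker's oiler pens away for the night: lift the clear dust cover off the wooden stand and set it aside, pick up every pen on the bench, push its end button against something fixed such as the steel bench block (never with the fingers) until it is clicked fully in, where it stays, and lay the pens flat beside one another on the felt of the wooden stand. When all pens lie there, set the cover back over them so that it sits fully down around the felt, and leave the brass holder, the loupe and the jar where they stand.

Things in the scene. Friction and masses are not known exactly. Their poses are not given: they have to be found in the camera images.
- pen1_mid (a point): Oiler pen, 60 g: square metal body 90 x 18 x 18 mm; at its -x end a conical nose 14 mm long with a needle 8 mm out, at its +x end a round black 10 mm button. Three black bands near the nose, one by the button. Point: centre of the body, half-way up; own x along the pen to the button, whose end is 55 mm off (47 clicked in). Nose tip 59 mm the other way. None if absent.
- button1 (a joint): End button of pen 1 (m): 0 = out, 0.008 = clicked in. A stiff friction catch: it takes about 5 N to move and stays where it is pushed, so push it all the way; the needle at the other end draws in with it. None if absent.
- pen2_mid (a point): Oiler pen 2, like pen 1: centre of its square body, half-way up; own x towards the button. None if absent.
- button2 (a joint): End button of pen 2, like button 1: 0 out, 0.008 in. None if absent.
- pen3_mid (a point): Oiler pen 3, like pen 1: centre of its square body, half-way up; own x towards the button. None if absent.
- button3 (a joint): End button of pen 3, like button 1: 0 out, 0.008 in. None if absent.
- pen4_mid (a point): Oiler pen 4, like pen 1: centre of its square body, half-way up; own x towards the button. None if absent.
- button4 (a joint): End button of pen 4, like button 1: 0 out, 0.008 in. None if absent.
- mat: Thin cork bench mat, fixed, 170 x 270 x 2 mm, in the middle before the block. The pens lie on it at the start, side by side, buttons roughly away from the robot. Origin under its centre.
- pad: Thin dark rubber pad, fixed, 210 (x) x 230 (y) x 2 mm, empty, at the other side of the mat from the stand: room to set the dust cover down meanwhile. Origin under its centre.
- block_face (a point): Steel bench block, fixed, 50 (x) x 70 (y) x 65 mm high, beyond the mat. Point: middle of its upright face towards the robot, 40 mm above the bench; own x points level into the block, square to that face; the face spans 35 mm either way in own y, and from the bench to 25 mm above the point.
- stand_top (a point): Wooden stand, fixed, left or right of the mat: board 195 (x) x 215 (y) x 10 mm, on it a grey felt-covered slab 155 (x) x 175 (y) x 8 mm. Point: centre of the felt's top, 18 mm above the bench; own z up. Four pens fit side by side on the felt, lying along own x, 42 mm apart in y.
- cover_grip (a point): Clear dust cover, 0.35 kg, seated on the stand at the start: box open below, outside 177 (x) x 197 (y) x 50 mm, walls 4 mm (7 mm clear of the felt slab all round); grip bar on top 16 (x) x 70 (y) x 30 mm high. Point: centre of the bar, 65 mm above the cover's lower rim. Seated, its rim is on the board, the point 57 mm above the felt, axes along the stand's or half a turn round.
- holder: Brass movement holder, a disc 48 mm across and 18 mm high with a steel disc on it, beyond the work; leave alone. Origin at the centre of its underside.
- loupe: Black eye loupe, 36 mm across and 34 mm high, beyond the block; leave alone. Origin at the centre of its underside.
- jar: Small glass jar with a black cap, 40 mm across and 50 mm high, beyond the work; leave alone. Origin at the centre of its underside.

How it is judged:
On the way, in this order (a step that is already met when the one before it is completed fails the run):
1. every pen present has been clicked shut (button in) (value of joint each of button1, button2, button3, button4 above 0.006 m), for 0.2 s.
2. every pen present lies clicked shut on the felt (all of step 1 and x of pen1_mid in the frame of stand_top between -0.028 and 0.028 m and y of pen1_mid in the frame of stand_top between -0.084 and 0.084 m and z of pen1_mid in the frame of stand_top between 0.004 and 0.015 m and x of pen2_mid in the frame of stand_top between -0.028 and 0.028 m and y of pen2_mid in the frame of stand_top between -0.084 and 0.084 m and z of pen2_mid in the frame of stand_top between 0.004 and 0.015 m and x of pen3_mid in the frame of stand_top between -0.028 and 0.028 m and y of pen3_mid in the frame of stand_top between -0.084 and 0.084 m and z of pen3_mid in the frame of stand_top between 0.004 and 0.015 m and x of pen4_mid in the frame of stand_top between -0.028 and 0.028 m and y of pen4_mid in the frame of stand_top between -0.084 and 0.084 m and z of pen4_mid in the frame of stand_top between 0.004 and 0.015 m), for 0.2 s.
At the end, for the whole second after the job is handed in: Every pen there has its button in (over 6 of 8 mm) and lies on the felt in one layer (middle within 28 mm in x and 84 mm in y of the felt's centre, 4 to 15 mm above it); the cover is at rest over them, fully down (grip within 12 mm of centre, 53 to 61 mm above the felt, level) (all of step 2 and x of cover_grip in the frame of stand_top between -0.012 and 0.012 m and y of cover_grip in the frame of stand_top between -0.012 and 0.012 m and z of cover_grip in the frame of stand_top between 0.053 and 0.061 m and angle between cover_grip's own z axis and vertical below 0.05 rad and linear speed of cover below 0.02 m/s); the robot touches nothing.
It fails at once if the fingers press a pen's button themselves (over 4 N) (contact force between the fingers and button1 above 4 N or contact force between the fingers and button2 above 4 N or contact force between the fingers and button3 above 4 N or contact force between the fingers and button4 above 4 N).
It fails at once if the brass holder, the loupe or the jar is moved by more than 3 cm (distance of any of holder, loupe, jar from where it was at the start of the episode above 0.03 m).
Of pen1, pen2, pen3, pen4 only 2 to 4 are there at a start; the rules pass over those that are not, and their reading is None.
At some moment in a run one of cover may be knocked a few centimetres aside while the robot is not near it.
Once in a run the grip may slacken for a moment while it holds something.
It also fails if it takes over 210 s, if anything falls off the work surface, if the arm or the gripper's body presses on something with over 40 N, if the wrist force passes 120 N, or if a joint passes its speed limit or range.

ROBOT

A 7-joint arm with a two-finger parallel gripper is mounted at the origin on the work surface. World frame = base frame: x ahead of the robot, y to its left, z up, the work surface at z = 0. Lengths are in m, angles in rad, forces in N, time in s.
With the tool pointing down it reaches from about 0.4 to 0.9 m from the base axis. Payload 5.6 kg.
Tool frame: the origin (TCP) lies midway between the tips of the shut fingers; the grasp point (between the pads) lies 19 mm behind it; y points along the fingers, z is the direction in which the jaws open and shut, and the axes are right-handed (so a half turn about y gives the same grasp; the last joint's range is limited). The gripper opens to 92 mm and grips with 3 to 60 N. Pads are 20 mm wide; open, the fingers measure 128 mm over their backs; the gripper's body (75 mm by 189 mm) begins 69 mm behind the grasp point.
Start: joints at [-0.043, 0.468, -0.012, 1.603, 0.006, 1.071, -0.056], TCP at [0.65, -0, 0.215] pointing down, gripper open.
Joint ranges: [-2.53, 2.53], [-0.31, 2.02], [-1.57, 1.55], [0.28, 2.44], [-1.29, 4.43], [0.15, 1.84], [-2.92, 2.92]. Speed limits (rad/s): [2.57, 2.57, 3.14, 3.14, 3.14, 3.14, 3.14].

INTERFACE

Orientations are given as a 3x3 rotation matrix whose columns are the frame's x, y, z axes.
In Python, from station import env, effector, solver, viewer, workorder, search_frame, tip_of gives the robot as it stands. Calls block until the motion is done:
- env.reach(position, orientation): joint-space move of the TCP to a pose.
- env.movel(position, frame=None, rate=0.15): straight line of the TCP; frame=None keeps the orientation; rate is the mean speed in m/s.
- env.goto_joints(angles): joint-space move.
- effector.release() and effector.grasp(squeeze=None): open the fingers fully, or close them until they stop; squeeze is the grip in N (None keeps the last).
- env.pause(seconds).
- solver.inverse_kinematics(position, orientation): joint angles nearest the present ones, or None.
- env.sense(): the state.
- viewer.read_camera(name): name is "scene" or "side" or "wrist"; returns (picture, depth): 420x560x3 uint8, red, green, blue; 420x560 float32, m along the optical axis (not along the pixel's ray), 0 where there is no reading.
- viewer.camera_info(name): a dict with "intrinsics" (3x3 intrinsics, pixels), "eye" and "rotation" of the camera in the world; the wrist camera has in their place "T_tool_cam" (4x4, takes a point from camera to tool coordinates, whose origin is the TCP and whose axes are the tool frame's). Camera axes: x right, y up, looking along -z (the intrinsics and any distortion apply to the point x, -y, -z); pixel columns grow to the right and rows downward; lengths in m; the calibration is good to about 2 mm. The wrist camera is an equidistant fisheye: a pixel r from the principal point sees the ray r / f radians off the axis. A picture is of the moment at which its call begins: read the wrist's pose just before it. camera_info takes no time and is no camera call.
A pose or a line that the arm cannot do raises env.PlanningError and nothing moves.
- workorder.finish_job(): hands the job in, once; it reports no verdict.
Trained networks look in the newest picture that a camera, given by its name, has taken for a name from the list of things; names that differ only in an ending like _2 or _b are one class to them, and where a whole thing is asked for, a point or a joint stands for the part that bears it (a point fixed in the world has none). Each returns a list of dicts, best first, with "score" (0 to 1); they miss things now and then, are a little off and sometimes report something else, mostly with a low value. They report only what shows in the picture. A call takes as long as a camera call.
- search_frame(camera, name): "at" ([x, y, z] in m, in world coordinates, good to about 4 mm: the middle of the surface that is visible of it).
- tip_of(camera, name): "at" ([x, y, z] in m, in world coordinates, good to about 4 mm: a listed point, or the origin of a listed thing).
The state is a dict: "t": time; "joint_positions": joint angles; "joint_velocities": joint speeds; "tau": joint torques, N m; "ee_pos": TCP position; "tcp_rot": TCP orientation; "wrist_force": force on the tool from outside, world axes, zero at the start; "moment": the same for the moment, N m; "gripper_width": finger opening in m.
Only numpy, scipy, OpenCV 4.12 (cv2) and the standard library are available. Lean on these libraries where they do the work, as an engineer would, in place of code of your own. Each camera call takes 0.05 s, during which the arm holds its last target.

## Working session

There is one attempt and no reset: what is moved stays moved. The work goes in short steps, each a Python script; the robot and the scene stay as the last script left them, time stands still between calls to the robot, and variables do not carry over. Pictures are saved under pics/ and viewed, and the job is handed in when it is done.

```bash
ls; mkdir -p pics; cat > h.py <<'E'
import numpy as np, cv2
from station import env, effector, solver, viewer, workorder, search_frame, tip_of
def save(img,n): cv2.imwrite('pics/'+n+'.png',cv2.cvtColor(img,cv2.COLOR_RGB2BGR))
def cloud(cam):
    """world points HxWx3 for fixed cams"""
    im,d=viewer.read_camera(cam); ci=viewer.camera_info(cam)
    K=np.array(ci['intrinsics']);R=np.array(ci['rotation']);e=np.array(ci['eye'])
    v,u=np.mgrid[:d.shape[0],:d.shape[1]]
    p=np.stack([(u-K[0,2])/K[0,0]*d,-(v-K[1,2])/K[1,1]*d,-d],-1)
    return im,d,p@R.T+e
E
python3 - <<'E'
from h import *
for c in ['scene','side','wrist']:
    print(c,viewer.camera_info(c))
    im,d=viewer.read_camera(c); save(im,c+'0')
s=env.sense(); print(s)
for n in ['pen1_mid','block_face','stand_top','cover_grip','pad','mat']:
    for c in ['scene','side','wrist']:
        print(n,c,[(np.round(x['at'],3).tolist(),round(x['score'],2)) for x in tip_of(c,n)])
E
```

```text
pics
scene {'intrinsics': array([[461.21860606,   0.        , 283.19895045],
       [  0.        , 461.21860606, 217.43985616],
       [  0.        ,   0.        ,   1.        ]]), 'eye': array([ 1.30229291, -0.32130887,  0.82860452]), 'rotation': array([[ 0.40102232, -0.65181194,  0.64367871],
       [ 0.91598428,  0.27579894, -0.29138932],
       [ 0.01240513,  0.70645321,  0.70765103]])}
side {'intrinsics': array([[502.9688224 ,   0.        , 285.86668969],
       [  0.        , 502.9688224 , 208.96774031],
       [  0.        ,   0.        ,   1.        ]]), 'eye': array([0.39448854, 0.61799891, 0.78365297]), 'rotation': array([[-0.95074335,  0.22595986, -0.21220088],
       [-0.30997725, -0.69544182,  0.64828603],
       [-0.00108674,  0.68213108,  0.73122911]])}
wrist {'intrinsics': array([[325.1922621 ,   0.        , 280.25205809],
       [  0.        , 325.1922621 , 220.4315843 ],
       [  0.        ,   0.        ,   1.        ]]), 'T_tool_cam': array([[ 1.03554472e-03, -9.67988210e-01, -2.50993533e-01,
        -6.92530256e-02],
       [ 1.17935236e-03,  2.50994676e-01, -9.6
[... 1148 characters left out ...]
045, 0.041], 0.9), ([0.52, 0.288, 0.074], 0.55)]
block_face side []
block_face wrist [([0.662, 0.04, 0.04], 0.86)]
stand_top scene [([0.543, -0.301, -0.002], 0.28), ([0.661, 0.042, 0.042], 0.19)]
stand_top side []
stand_top wrist [([0.774, 0.009, -0.001], 0.33), ([0.736, 0.229, 0.001], 0.18)]
cover_grip scene [([0.521, 0.284, 0.078], 0.64)]
cover_grip side [([0.52, 0.288, 0.078], 0.56)]
cover_grip wrist []
pad scene [([0.539, -0.301, -0.002], 0.63)]
pad side [([0.539, -0.297, -0.001], 0.65)]
pad wrist [([0.539, -0.304, 0.002], 0.81)]
mat scene [([0.501, -0.001, -0.004], 0.62), ([0.527, -0.024, 0.014], 0.49)]
mat side [([0.503, 0.003, 0.002], 0.72)]
mat wrist [([0.494, -0.005, -0.001], 0.57)]
```

View pics/scene0.png

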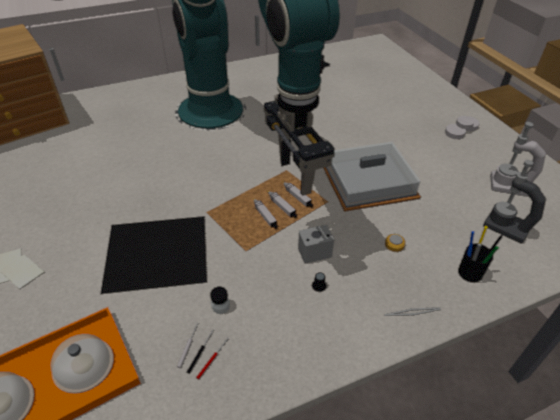

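View pics/side0.png

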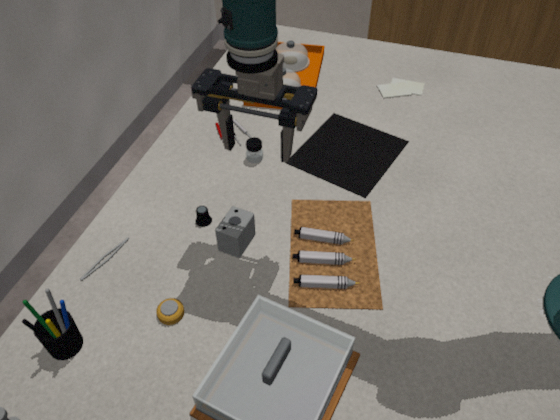

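View pics/wrist0.png

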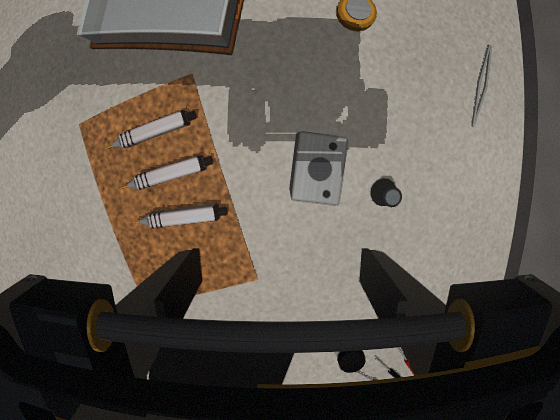

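Three pens on the mat (scene image, around (265,213), (283,203) and (298,193)), block at (316,240), cover seated on the stand at left, pad empty at right. Next I take precise geometry from the depth.

```bash
cat >> h.py <<'E'
def wcloud():
    s=env.sense(); im,d=viewer.read_camera('wrist'); ci=viewer.camera_info('wrist')
    K=np.array(ci['intrinsics']);T=np.array(ci['T_tool_cam'])
    v,u=np.mgrid[:d.shape[0],:d.shape[1]]
    x=(u-K[0,2])/K[0,0]; y=(v-K[1,2])/K[1,1]; r=np.hypot(x,y)+1e-9
    t=np.tan(np.minimum(r,1.5)); p=np.stack([x/r*t*d,-y/r*t*d,-d],-1)
    p=p@T[:3,:3].T+T[:3,3]
    return im,d,p@np.array(s['tcp_rot']).T+np.array(s['ee_pos'])
def rect(pts):
    (c,s,a)=cv2.minAreaRect((pts[:,:2]*1000).astype(np.float32)); return np.round(c,1),np.round(s,1),round(a,1)
def comps(mask,minn=25):
    n,l,st,_=cv2.connectedComponentsWithStats(mask.astype(np.uint8),connectivity=8)
    return [l==i for i in range(1,n) if st[i,4]>=minn]
E
cat > meas.py <<'E'
from h import *
for c in ['scene','side','wrist']:
    im,d,p=wcloud() if c=='wrist' else cloud(c)
    z=p[...,2]; ok=d>0
    reg=lambda x0,x1,y0,y1:ok&(p[...,0]>x0)&(p[...,0]<x1)&(p[...,1]>y0)&(p[...,1]<y1)
    m=reg(.40,.6,-.15,.15)
    print(c,'mat z',np.median(z[m]))
    for k in comps(m&(z>.012)&(z<.04)): 
        q=p[k]; print(' pen',k.sum(),rect(q),'z',np.percentile(q[:,2],[5,50,95]).round(4))
    m=reg(.6,.75,-.05,.12)
    for k in comps(m&(z>.058)&(z<.075)): print(' blocktop',rect(p[k]),np.median(z[k]).round(4))
    for k in comps(m&(z>.015)&(z<.055)): print(' blockside',rect(p[k]))
    m=reg(.35,.7,.15,.45)
    for k in comps(m&(z>.08)&(z<.1)): print(' bar',k.sum(),rect(p[k]),np.median(z[k]).round(4))
    for k in comps(m&(z>.05)&(z<.07)): print(' lid',k.sum(),rect(p[k]),np.median(z[k]).round(4))
    for k in comps(m&(z>.005)&(z<.015)): print(' board',k.sum(),rect(p[k]))
E
python3 meas.py
```

```text
scene mat z 0.003130300737348879
 pen 228 (array([494.8,  84. ]), array([119.1,  21.5]), 15.5) z [0.0129 0.0198 0.0231]
 pen 242 (array([512. ,  31.3]), array([120.6,  20.3]), 13.5) z [0.013  0.0199 0.0231]
 pen 240 (array([526.8, -21.2]), array([115.6,  19.7]), 6.5) z [0.0138 0.0202 0.0228]
 blocktop (array([687.8,  39.5]), array([70.9, 53.6]), 84.1) 0.0656
 blockside (array([702.3,  27. ]), array([83.2, 41.3]), 49.6)
 bar 167 (array([517.9, 288.4]), array([69.6, 19. ]), 80.8) 0.089
 lid 3067 (array([516.2, 290.1]), array([199.7, 184.1]), 80.5) 0.0608
 board 493 (array([524.5, 290.4]), array([218.8, 179.3]), 79.5)
side mat z 0.0023253463820461784
 pen 453 (array([528.8, -20.3]), array([111.4,  21.5]), 6.3) z [0.0133 0.0191 0.0221]
 pen 502 (array([510.8,  31.5]), array([121. ,  23.1]), 12.3) z [0.0133 0.019  0.022 ]
 pen 553 (array([492.2,  85.1]), array([120.2,  19.8]), 15.7) z [0.0131 0.0192 0.0221]
 blocktop (array([687.6,  40.7]), array([72. , 50.5]), 83.7) 0.0649
 blockside (array([673. ,  53.8]), array([83.6, 42.5]), 47.6)
 bar 516 (array([517.4, 290.6]), array([70.9, 16.5]), 81.1) 0.0894
 lid 12480 (array([517.9, 289.8]), array([198.8, 178.7]), 81.1) 0.0602
 board 628 (array([418.1, 266.7]), array([127.3,  12.9]), 80.3)
 board 190 (array([607.8, 380.6]), array([15.2, 42.1]), 75.1)
wrist mat z 0.0016725753697303947
 pen 1197 (array([495.6,  84.5]), array([114.5,  18.8]), 15.3) z [0.0139 0.0188 0.0203]
 pen 1198 (array([513.9,  31.9]), array([114.2,  18.8]), 13.8) z [0.0142 0.0187 0.0201]
 pen 1200 (array([527.6, -21.7]), array([115.9,  18.8]), 6.0) z [0.0135 0.0186 0.0201]
 blocktop (array([687.4,  39. ]), array([70.8, 50.4]), 83.3) 0.0638
 blockside (array([662.7,  43.2]), array([64.9,  0.8]), 82.5)
 lid 5147 (array([504.7, 213.2]), array([ 45.4, 178.8]), 80.1) 0.0591
 board 1206 (array([507. , 192.8]), array([206.5,  67.6]), 8.1)
```

```bash
cat >> h.py <<'E'
def ori(yaw_deg_of_z):
    a=np.radians(yaw_deg_of_z); z=np.array([np.cos(a),np.sin(a),0]); y=np.array([0,0,-1.]); return np.column_stack([np.cross(y,z),y,z])
def st(msg=''):
    s=env.sense(); print(msg,'t',round(s['t'],2),'pos',np.round(s['ee_pos'],4),'w',round(s['gripper_width'],4),'F',np.round(s['wrist_force'],1),'j7',round(s['joint_positions'][6],2)); return s
E
python3 - <<'E'
from h import *
O=ori(-9); c=np.array([.5177,.290])
env.reach([*c,.16],O); st('above')
env.movel([*c,.066],rate=.1); st('at')
effector.grasp(40); st('grip')
env.movel([*c,.09],rate=.08); st('lift1')
env.movel([*c,.175],rate=.15); st('lift')
im,_=viewer.read_camera('scene'); save(im,'lift')
E
```

```text
above t 2.42 pos [0.5189 0.2886 0.1603] w 0.092 F [ 0.9 -0.7  1.2] j7 -0.76
at t 3.52 pos [0.5182 0.2903 0.0666] w 0.0914 F [ 0.8 -0.2 -0.3] j7 -0.77
grip t 4.65 pos [0.5177 0.29   0.066 ] w 0.0155 F [ 0.4  0.2 -1. ] j7 -0.77
lift1 t 5.1 pos [0.518  0.2901 0.0907] w 0.0158 F [-0.3  0.  -3.9] j7 -0.77
lift t 5.82 pos [0.517  0.2895 0.174 ] w 0.0155 F [-0.6  0.3 -3.3] j7 -0.76
```

View pics/lift.png

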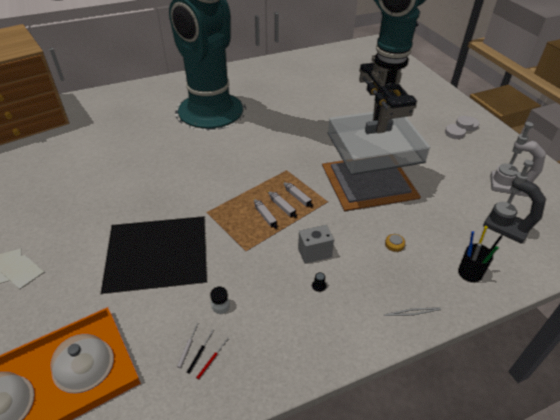

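The cover is held, with the felt visible below it at (375,183). I carry it to the pad.

```bash
python3 - <<'E'
from h import *
im,d,p=cloud('scene')
m=(im.max(-1)<60)&(p[...,2]<.01)&(p[...,2]>-.01)&(p[...,0]>.38)&(p[...,0]<.72)&(p[...,1]<-.13)&(p[...,1]>-.48)
k=max(comps(m),key=lambda a:a.sum()); r=rect(p[k]); print(r)
c,sz,a=r
# yaw of x axis (210 side)
yaw=(a+45)%90-45; print('pad yaw',yaw)
c=np.array(c)/1000
O=ori(yaw)
env.movel([.56,0,.175],O,rate=.3); st()
env.movel([*c,.175],O,rate=.3); st()
env.movel([*c,.075],rate=.15)
env.movel([*c,.060],rate=.05); st('low')
env.movel([*c,.0575],rate=.03); s=st('down')
effector.release(); st('rel')
env.movel([*c,.16],rate=.2)
env.reach([.50,-.05,.20],ori(-90+10)); st()
im,d=viewer.read_camera('scene'); save(im,'pad')
im,d=viewer.read_camera('wrist'); save(im,'padw')
import subprocess
E
python3 meas.py | grep -v board
```

```text
(array([ 538.3, -300.7]), array([226.9, 211.6]), 74.7)
pad yaw -15.299999999999997
 t 7.04 pos [0.5596 0.002  0.1748] w 0.0158 F [ 0.4  0.7 -3.2] j7 -0.31
 t 8.2 pos [ 0.5391 -0.2979  0.1748] w 0.0157 F [ 0.6  1.  -4. ] j7 0.25
low t 9.47 pos [ 0.5381 -0.3006  0.0597] w 0.0157 F [ 0.2 -0.3 -3.5] j7 0.27
down t 9.72 pos [ 0.5389 -0.3011  0.058 ] w 0.016 F [ 0.5 -0.2 -1.1] j7 0.27
rel t 10.9 pos [ 0.5383 -0.3007  0.0575] w 0.092 F [ 0.  -0.1 -0.7] j7 0.27
 t 12.93 pos [ 0.4998 -0.0505  0.1994] w 0.0918 F [-0.2  0.4  0.6] j7 -1.27
scene mat z 0.24640300548907068
 pen 235 (array([493.1,  83.6]), array([118.9,  20.4]), 14.1) z [0.0133 0.0197 0.023 ]
 pen 244 (array([511.9,  30.9]), array([118.4,  19.6]), 14.2) z [0.0136 0.02   0.023 ]
 pen 235 (array([528.4, -21.4]), array([114.3,  19.7]), 6.7) z [0.0137 0.0202 0.023 ]
 blocktop (array([687.8,  39.2]), array([69.6, 51.7]), 83.2) 0.0655
 blockside (array([701.8,  27.4]), array([83.1, 40.7]), 49.8)
side mat z 0.004034835554043825
 pen 447 (array([525.1, -21.4]), array([119.4,  22.2]), 7.4) z [0.0137 0.0192 0.0221]
 pen 508 (array([513.1,  33.1]), array([115.6,  21.9]), 15.5) z [0.013  0.0191 0.0219]
 pen 552 (array([494.9,  85.6]), array([114.6,  20.9]), 16.4) z [0.013  0.0194 0.0221]
 blocktop (array([687.6,  40.5]), array([72. , 50.5]), 84.5) 0.065
 blockside (array([673.8,  53.4]), array([83.9, 40.8]), 47.5)
wrist mat z 0.2965053857984059
 pen 1511 (array([527.8, -21.8]), array([112.2,  18.9]), 6.7) z [0.0142 0.0186 0.02  ]
 pen 1469 (array([514. ,  31.5]), array([113. ,  18.9]), 13.7) z [0.014  0.0187 0.0202]
 pen 1353 (array([495.2,  84.3]), array([113.7,  19.6]), 15.5) z [0.0136 0.0187 0.0201]
 blocktop (array([684.8,  39.1]), array([70.5, 45.9]), 82.9) 0.0638
 blockside (array([668.9,  29.6]), array([38.4, 82.6]), 27.5)
```

View pics/pad.png

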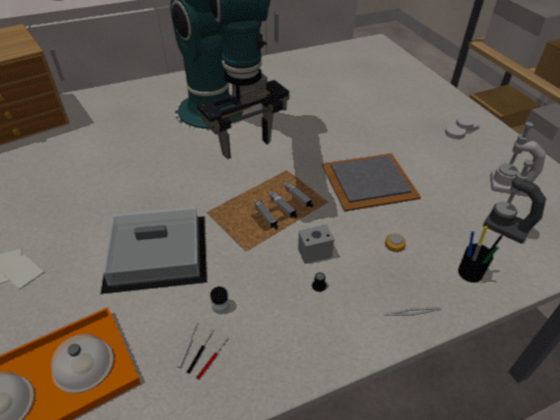

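View pics/padw.png

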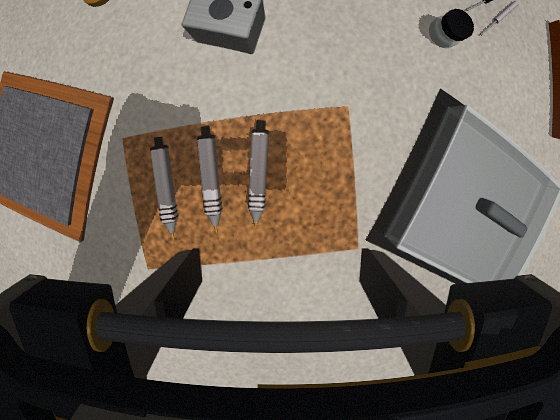

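Cover is on the pad (scene (155,247)), the felt is free, and the pens have not moved. Measuring the felt.

```bash
cat > felt.py <<'E'
from h import *
for c in ['scene','side','wrist']:
    im,d,p=wcloud() if c=='wrist' else cloud(c)
    z=p[...,2]; m=(d>0)&(p[...,0]>.35)&(p[...,0]<.7)&(p[...,1]>.13)&(p[...,1]<.47)
    for n,a,b in (('felt',.014,.024),('all',.006,.024)):
        for k in comps(m&(z>a)&(z<b),300): print(c,n,k.sum(),rect(p[k]),np.median(z[k]).round(4))
E
python3 felt.py
```

```text
scene felt 2449 (array([511.8, 296. ]), array([183. , 168.4]), 79.4) 0.019
scene all 3706 (array([511.7, 293.4]), array([216.4, 206.7]), 79.9) 0.0178
side felt 9079 (array([515.6, 293.1]), array([177. , 156.4]), 80.1) 0.0183
side all 12296 (array([515.3, 293.2]), array([216.2, 195.4]), 80.2) 0.0176
wrist felt 9290 (array([514.6, 292.3]), array([177.7, 156.2]), 80.3) 0.0171
wrist all 13792 (array([514.6, 291.8]), array([216.7, 195.5]), 80.3) 0.0166
```

```bash
cat >> h.py <<'E'
def pick(c,yaw,shift=0.,z=.005):
    a=np.radians(yaw); x=np.array([np.cos(a),np.sin(a)]); n=np.array([-x[1],x[0]])
    q=np.array(c)+.001*x+shift*n; O=ori(yaw-90)
    env.reach([*q,.07],O); env.movel([*q,z],O,rate=.1); st('down')
    effector.grasp(40); s=st('grip')
    env.movel([*q,.05],O,rate=.1); st('lift')
BY=-6.6; BF=np.array([.6628,.0425])
bx=np.array([np.cos(np.radians(BY)),np.sin(np.radians(BY))])
ZP=.033  # tcp z for pressing
def press_approach(off=.070):
    O=ori(BY-90)
    env.movel([*(BF-.10*bx),.06],O,rate=.2); env.movel([*(BF-off*bx),ZP],O,rate=.1); return st('appr')
def push(fmax=15,start=.062,stop=.040,step=.0015):
    O=ori(BY-90); f0=np.array(env.sense()['wrist_force'][:2])@bx; d=start
    while d>stop:
        env.movel([*(BF-d*bx),ZP],O,rate=.03); s=env.sense(); f=s['wrist_force'][:2]@bx-f0
        act=(BF-np.array(s['ee_pos'][:2]))@bx
        print('d %.4f act %.4f f %.1f w %.4f'%(d,act,f,s['gripper_width']))
        if abs(f)>fmax: break
        d-=step
    env.movel([*(BF-.075*bx),ZP],O,rate=.1); st('back')
E
python3 - <<'E'
from h import *
pick([.5278,-.0217],6.5,-.029)
im,_=viewer.read_camera('wrist'); save(im,'p1')
im,_=viewer.read_camera('side'); save(im,'p1s')
E
```

```text
down t 14.73 pos [ 0.5326 -0.0505  0.0056] w 0.0922 F [-0.4  0.3  0.4] j7 -1.2
grip t 15.84 pos [ 0.532  -0.0505  0.005 ] w 0.0176 F [-0.3  0.5 -0.1] j7 -1.2
lift t 16.44 pos [ 0.5319 -0.0503  0.05  ] w 0.0175 F [ 0.4  0.4 -1.2] j7 -1.23
```

View pics/p1.png

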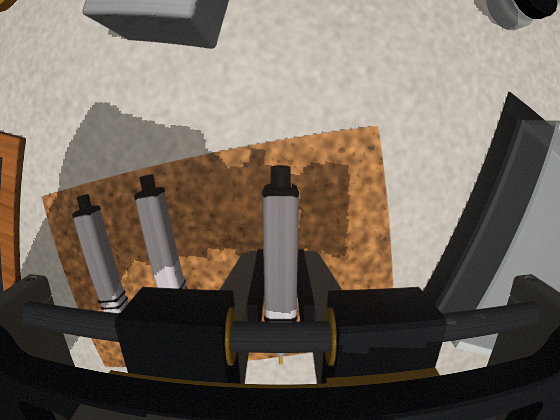

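View pics/p1s.png

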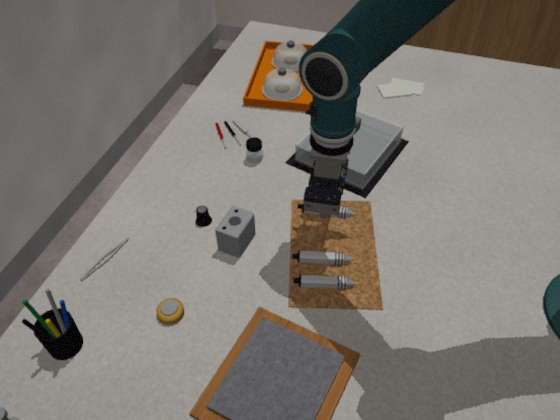

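Pen held, aligned with the jaws, button visible at (281,177) clear of the fingers. Now press.

```bash
cat >> h.py <<'E'
def held():
    """button end / body end along tool -x (mm), from the wrist camera"""
    s=env.sense(); im,d,p=wcloud(); R=np.array(s['tcp_rot']); q=(p-np.array(s['ee_pos']))@R
    m=(d>0)&(abs(q[...,2])<.013)&(q[...,0]<-.02)&(q[...,0]>-.08)&(q[...,1]<.01)&(q[...,1]>-.03)
    if m.sum()<20: print('held: nothing',m.sum()); return
    x=-q[...,0][m]*1000; z=q[...,2][m]*1000; b=np.arange(20,80,1)
    body=[i for i in b if ((x>=i)&(x<i+1)&(abs(z)>6.5)).sum()>=3]
    but=[i for i in b if ((x>=i)&(x<i+1)&(abs(z)<5)).sum()>=2]
    print('held: body end',max(body)+1 if body else None,'button end',max(but)+1 if but else None,'top y',np.median(q[...,1][m]).round(4)); return im
E
python3 - <<'E'
from h import *
held(); press_approach(); held(); push(); save(held(),'p1b')
E
```

```text
held: body end 47 button end 57 top y -0.0135
appr t 17.84 pos [0.5928 0.0496 0.0327] w 0.0171 F [-0.5  0.5 -0.6] j7 -1.58
held: body end 78 button end 78 top y -0.0136
d 0.0620 act 0.0618 f -0.3 w 0.0177
d 0.0605 act 0.0605 f -0.5 w 0.0178
d 0.0590 act 0.0589 f -0.2 w 0.0178
d 0.0575 act 0.0574 f -1.4 w 0.0177
d 0.0560 act 0.0562 f -0.8 w 0.0173
d 0.0545 act 0.0557 f -5.1 w 0.0174
d 0.0530 act 0.0538 f -5.8 w 0.0175
d 0.0515 act 0.0520 f -4.5 w 0.0176
d 0.0500 act 0.0503 f -5.4 w 0.0175
d 0.0485 act 0.0487 f -4.8 w 0.0178
d 0.0470 act 0.0481 f -7.8 w 0.0174
d 0.0455 act 0.0481 f -11.1 w 0.0174
d 0.0440 act 0.0480 f -14.5 w 0.0179
d 0.0425 act 0.0479 f -17.4 w 0.0177
back t 22.03 pos [0.5902 0.0511 0.0337] w 0.0176 F [ 0.7 -0.1 -0.4] j7 -1.58
held: body end 80 button end 80 top y -0.0142
```

View pics/p1b.png

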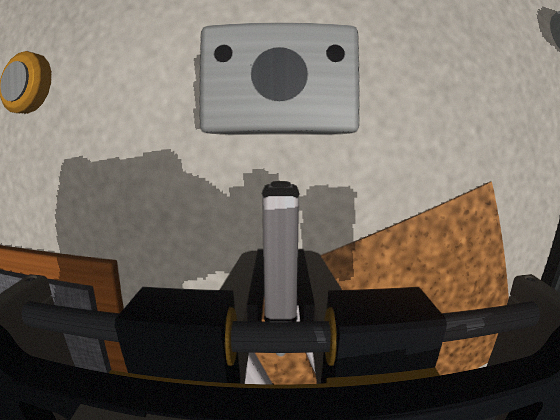

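Button moved from 55.7 to 48 mm against a hard stop and the picture shows it in (281,188). Place it.

```bash
cat >> h.py <<'E'
S=np.array([.515,.2923]); SY=-9.8
def place(y,z=.0215):
    a=np.radians(SY); x=np.array([np.cos(a),np.sin(a)]); n=np.array([-x[1],x[0]])
    q=S+.002*x+y*n; O=ori(SY-90)
    p=np.array(env.sense()['ee_pos']); env.movel([p[0],p[1],.06],rate=.15)
    env.movel([*q,.06],O,rate=.2); st('over'); env.movel([*q,.026],O,rate=.1); env.movel([*q,z],O,rate=.03); st('down')
    effector.release(); st('rel'); env.movel([*q,.09],O,rate=.2)
E
python3 - <<'E'
from h import *
place(-.072)
pp=[.513,.032]; env.reach([.49,.0,.15],ori(13.8-90)); 
save(viewer.read_camera('side')[0],'pl1s')
E
python3 meas.py | grep -E 'pen|scene|side|wrist'; python3 felt.py
```

```text
over t 23.52 pos [0.5052 0.2197 0.0599] w 0.0176 F [ 0.4 -0.2 -0.1] j7 -1.97
down t 24.31 pos [0.5048 0.2211 0.0217] w 0.0176 F [-0.7 -0.2 -0.4] j7 -1.95
rel t 25.47 pos [0.5047 0.221  0.0215] w 0.0918 F [0.2 0.4 0.1] j7 -1.95
scene mat z 0.2235053514143987
 pen 233 (array([496.6,  85. ]), array([111.6,  19.9]), 15.3) z [0.0129 0.0197 0.023 ]
 pen 241 (array([512.5,  31.1]), array([114.5,  20.4]), 12.9) z [0.0138 0.0199 0.0234]
 blockside (array([702.5,  26.6]), array([83.5, 40.8]), 48.8)
side mat z 0.1607487396604
 pen 495 (array([512.4,  32.3]), array([117.6,  21.2]), 13.5) z [0.0135 0.0191 0.0219]
 pen 546 (array([494.7,  86.1]), array([114.6,  21.3]), 17.0) z [0.0133 0.0192 0.022 ]
 blockside (array([673.4,  53. ]), array([84.5, 41.3]), 48.6)
wrist mat z 0.2115922865158461
 pen 2018 (array([513.7,  31.9]), array([112.3,  18.7]), 13.5) z [0.0142 0.0187 0.02  ]
 pen 1933 (array([495.4,  84.4]), array([113.5,  18.8]), 14.9) z [0.0137 0.0186 0.02  ]
 blockside (array([663.2,  40.2]), array([13.5, 70.2]), 3.5)
scene felt 2252 (array([512.3, 296.2]), array([182.1, 165.5]), 79.9) 0.019
scene all 3515 (array([512.3, 295.8]), array([222.3, 206. ]), 80.4) 0.0177
side felt 8397 (array([515.2, 292.8]), array([177.2, 155.8]), 80.3) 0.0183
side all 11553 (array([514.9, 293.1]), array([215.7, 195.5]), 80.4) 0.0176
wrist felt 11536 (array([514.5, 292.1]), array([177.3, 156. ]), 80.3) 0.0171
wrist all 17904 (array([514.6, 292.2]), array([216.7, 195.4]), 80.3) 0.0165
```

View pics/pl1s.png

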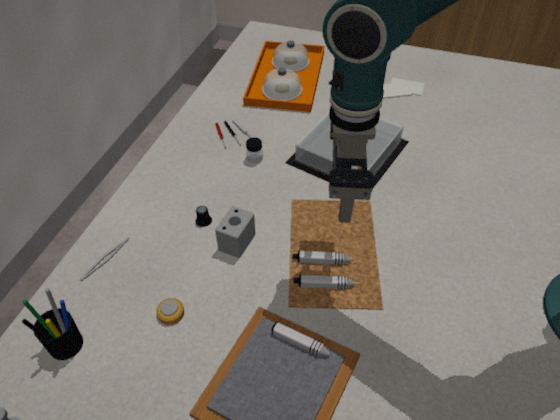

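Pen 1 lies on the felt at (300,340). Next is the middle pen.

```bash
python3 - <<'E'
from h import *
pick([.5137,.0318],13.6,-.029)
held(); press_approach(); push(); save(held(),'p2b')
E
```

```text
down t 28.46 pos [0.522  0.0038 0.0056] w 0.0919 F [ 0.1 -0.   0.1] j7 -1.15
grip t 29.57 pos [0.5215 0.0038 0.005 ] w 0.0176 F [-0.2  1.  -0.1] j7 -1.15
lift t 30.17 pos [0.5214 0.004  0.05  ] w 0.0174 F [ 0.1  0.5 -1.1] j7 -1.18
held: body end 46 button end 56 top y -0.0135
appr t 31.27 pos [0.5926 0.0497 0.0327] w 0.0182 F [ 0.1  0.5 -0.9] j7 -1.53
d 0.0620 act 0.0618 f 0.7 w 0.0173
d 0.0605 act 0.0605 f -0.9 w 0.0174
d 0.0590 act 0.0589 f -0.0 w 0.0177
d 0.0575 act 0.0574 f -0.2 w 0.0179
d 0.0560 act 0.0560 f 0.1 w 0.0173
d 0.0545 act 0.0557 f -5.0 w 0.0177
d 0.0530 act 0.0539 f -4.7 w 0.0178
d 0.0515 act 0.0520 f -5.5 w 0.0177
d 0.0500 act 0.0503 f -5.7 w 0.0177
d 0.0485 act 0.0487 f -3.9 w 0.0177
d 0.0470 act 0.0479 f -6.3 w 0.0177
d 0.0455 act 0.0478 f -9.6 w 0.0174
d 0.0440 act 0.0478 f -12.8 w 0.0176
d 0.0425 act 0.0477 f -15.7 w 0.0176
back t 35.41 pos [0.5902 0.0511 0.0337] w 0.0176 F [ 0.8  0.2 -0. ] j7 -1.54
held: body end 80 button end 80 top y -0.0142
```

View pics/p2b.png

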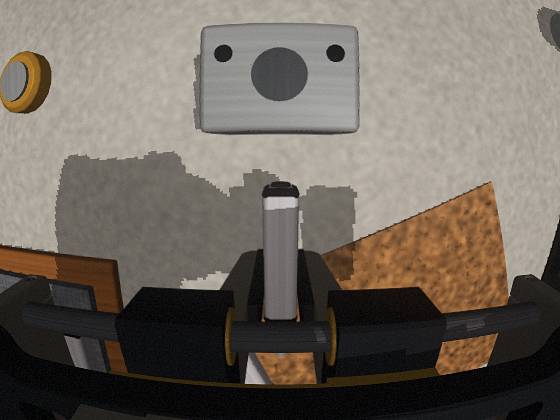

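Button in again (281,188). Place at +72 mm, then take the third pen.

```bash
python3 - <<'E'
from h import *
place(.072)
env.reach([.48,.05,.15],ori(15-90))
save(viewer.read_camera('side')[0],'pl2s')
pick([.4953,.0846],15,0)
held(); press_approach(); push(); save(held(),'p3b')
E
```

```text
over t 37.53 pos [0.5298 0.3614 0.0601] w 0.0175 F [ 0.5 -0.4 -0.5] j7 -2.12
down t 38.33 pos [0.5293 0.363  0.0216] w 0.0175 F [ 0.3 -0.1 -0.8] j7 -2.1
rel t 39.48 pos [0.5292 0.3629 0.0215] w 0.0915 F [1.5 0.3 0.5] j7 -2.1
down t 42.5 pos [0.4968 0.0848 0.0056] w 0.0924 F [0.5 0.3 0.7] j7 -1.24
grip t 43.61 pos [0.4963 0.0849 0.005 ] w 0.0175 F [ 0.6  0.1 -0.1] j7 -1.24
lift t 44.21 pos [0.4961 0.085  0.05  ] w 0.0176 F [-0.5 -0.1 -0.8] j7 -1.28
held: body end 47 button end 57 top y -0.0135
appr t 45.33 pos [0.5925 0.0506 0.0327] w 0.0173 F [ 0.6  0.3 -1.6] j7 -1.48
d 0.0620 act 0.0618 f -1.4 w 0.0178
d 0.0605 act 0.0605 f -0.8 w 0.0177
d 0.0590 act 0.0589 f 0.8 w 0.0177
d 0.0575 act 0.0574 f 0.3 w 0.0176
d 0.0560 act 0.0564 f -1.6 w 0.0176
d 0.0545 act 0.0557 f -5.4 w 0.0175
d 0.0530 act 0.0538 f -5.7 w 0.0174
d 0.0515 act 0.0519 f -5.0 w 0.0177
d 0.0500 act 0.0503 f -4.2 w 0.0173
d 0.0485 act 0.0486 f -4.4 w 0.0177
d 0.0470 act 0.0483 f -7.4 w 0.0177
d 0.0455 act 0.0482 f -11.1 w 0.0176
d 0.0440 act 0.0481 f -14.8 w 0.0177
d 0.0425 act 0.0480 f -17.1 w 0.0176
back t 49.48 pos [0.5902 0.051  0.0337] w 0.0176 F [ 0.2  0.6 -0.8] j7 -1.48
held: body end 80 button end 80 top y -0.0143
```

View pics/p3b.png

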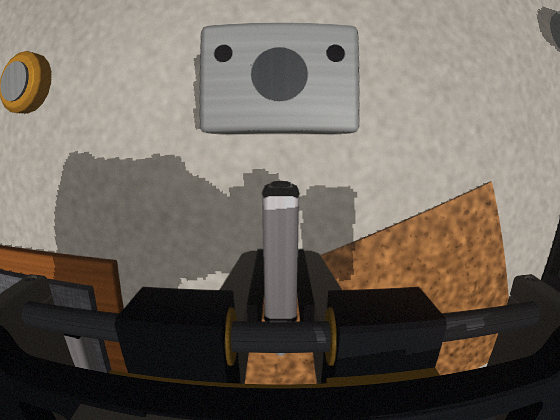

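View pics/pl2s.png

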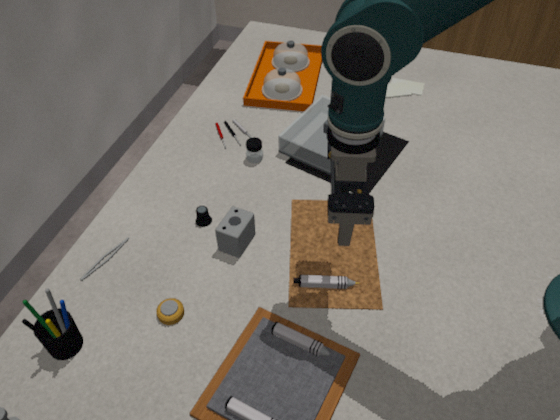

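The cover has been knocked a few cm on the pad, at (315,140) instead of (350,145), and the second pen sits well. I place the third and then re-measure everything from a clear pose.

```bash
python3 - <<'E'
from h import *
place(0)
env.reach([.45,0,.28],ori(-90))
st()
for c in ['scene','side','wrist']:
    im,d,p=wcloud() if c=='wrist' else cloud(c); save(im,'fin_'+c)
    z=p[...,2]; ok=(d>0)
    m=ok&(p[...,0]>.38)&(p[...,0]<.65)&(p[...,1]>.15)&(p[...,1]<.43)
    for k in comps(m&(z>.028)&(z<.06)): print(c,'pen',k.sum(),rect(p[k]),np.percentile(z[k],[50,95]).round(4))
    m=ok&(p[...,0]>.4)&(p[...,0]<.8)&(p[...,1]>-.5)&(p[...,1]<-.1)
    for k in comps(m&(z>.075)&(z<.1)): print(c,'bar',k.sum(),rect(p[k]),np.median(z[k]).round(4))
    for k in comps(m&(z>.042)&(z<.062),200): print(c,'lid',k.sum(),rect(p[k]),np.median(z[k]).round(4))
    print(c,[(np.round(x['at'],3).tolist(),round(x['score'],2)) for x in tip_of(c,'cover_grip')])
E
```

```text
over t 51.27 pos [0.5175 0.2904 0.06  ] w 0.0177 F [-0.  -0.4 -0.5] j7 -1.98
down t 52.06 pos [0.517  0.292  0.0217] w 0.0176 F [-0.3 -0.2 -1.2] j7 -1.95
rel t 53.22 pos [0.517  0.292  0.0215] w 0.0915 F [-0.6 -0.1 -0.8] j7 -1.95
 t 55.04 pos [0.4501 0.0011 0.2794] w 0.0921 F [0.3 1.  0.3] j7 -1.61
scene pen 188 (array([524.7, 362.2]), array([ 19.2, 104.5]), 80.0) [0.0364 0.0393]
scene pen 191 (array([512.2, 291.4]), array([ 19.9, 108.8]), 80.4) [0.0359 0.0391]
scene pen 192 (array([499.7, 221.5]), array([ 20.7, 106.1]), 80.9) [0.0359 0.0385]
scene bar 237 (array([ 586.3, -318.6]), array([69.3, 18.2]), 74.0) 0.0818
scene lid 5551 (array([ 585. , -319.2]), array([198.2, 181.6]), 74.5) 0.0528
scene lid 242 (array([ 742.7, -210.3]), array([34.7, 38.4]), 73.0) 0.0504
scene lid 842 (array([ 763.3, -472.8]), array([73.4, 54.3]), 0.0) 0.0523
scene [([0.589, -0.322, 0.068], 0.73)]
side pen 686 (array([500.5, 222.2]), array([ 19.7, 105.7]), 80.2) [0.0354 0.0379]
side pen 779 (array([512.9, 293.1]), array([ 19.7, 105.9]), 80.3) [0.0355 0.0382]
side pen 537 (array([537.1, 361.3]), array([18.9, 80.2]), 80.2) [0.0359 0.0382]
side bar 146 (array([ 586. , -316.2]), array([68.2, 16.5]), 73.4) 0.081
side lid 378 (array([ 762.1, -471.1]), array([57.7, 75.2]), 89.9) 0.051
side lid 3283 (array([ 586.6, -318.7]), array([204.2, 179.5]), 75.3) 0.0519
side [([0.515, 0.293, 0.014], 0.73), ([0.589, -0.321, 0.068], 0.58)]
wrist pen 624 (array([524.4, 361.6]), array([ 19.7, 103.8]), 79.8) [0.0345 0.0361]
wrist pen 739 (array([512.6, 291.2]), array([ 20.2, 105.9]), 80.4) [0.0345 0.0363]
wrist pen 863 (array([499.8, 219.9]), array([ 19.4, 105.4]), 80.0) [0.0345 0.0362]
wrist bar 430 (array([ 584.2, -318.9]), array([69.8, 16.2]), 74.6) 0.0801
wrist lid 293 (array([ 765.7, -458.9]), array([23.6, 69.8]), 82.6) 0.0473
wrist lid 11681 (array([ 585. , -319.9]), array([200.3, 179. ]), 74.3) 0.0507
wrist [([0.587, -0.318, 0.067], 0.74)]
```

```bash
python3 -c "
import cv2,numpy as np
a=[cv2.imread('pics/fin_%s.png'%c)[:400] for c in ('scene','side')]
cv2.imwrite('pics/finc.png',cv2.resize(np.hstack(a),(800,286)))"
```

```text
(no output)
```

View pics/finc.png

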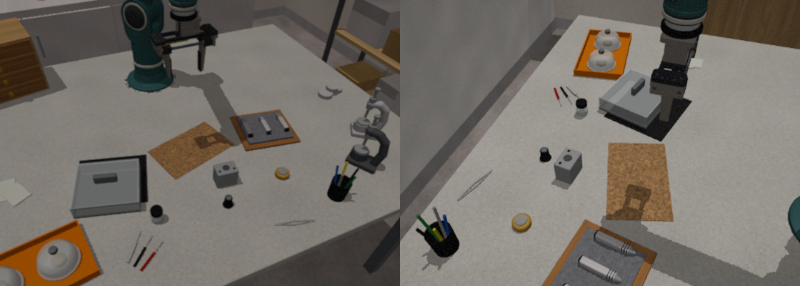

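View pics/fin_wrist.png

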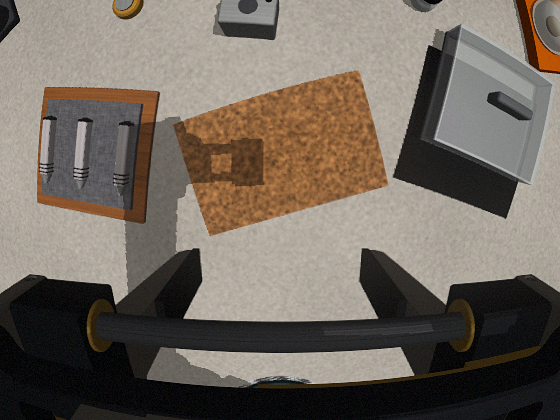

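Pens lie at y = -72, 0 and +71 mm in the stand frame, tops about 36 mm, parallel. The cover now sits at (0.585, -0.318) with yaw about -15.6°. I pick it up there.

```bash
python3 - <<'E'
from h import *
O=ori(-15.6); c=np.array([.5853,-.3185])
env.reach([*c,.15],O); env.movel([*c,.0575],O,rate=.1); st('at')
effector.grasp(50); st('grip')
env.movel([*c,.08],O,rate=.06); st('l1')
env.movel([*c,.16],O,rate=.15); st('l2')
env.movel([.53,0,.16],O,rate=.25); st('mid')
env.movel([*S,.16],ori(SY),rate=.25); env.pause(.3); st('over')
for cc in ['scene','side']:
    im,d,p=cloud(cc); save(im,'ov_'+cc); z=p[...,2]
    m=(d>0)&(p[...,0]>.38)&(p[...,0]<.66)&(p[...,1]>.15)&(p[...,1]<.44)
    for k in comps(m&(z>.135)&(z<.165),200): print(cc,'lid',k.sum(),rect(p[k]),np.percentile(z[k],[5,50,95]).round(4))
    for k in comps(m&(z>.028)&(z<.06)): print(cc,'pen',k.sum(),rect(p[k]))
E
```

```text
at t 58.24 pos [ 0.5858 -0.3189  0.0582] w 0.0916 F [ 0.3 -0.4 -0.1] j7 0.55
grip t 59.38 pos [ 0.5854 -0.3186  0.0575] w 0.0159 F [ 0.1 -0.5  0.2] j7 0.55
l1 t 59.9 pos [ 0.5854 -0.3184  0.0804] w 0.0158 F [ 0.1 -0.2 -3.4] j7 0.54
l2 t 60.58 pos [ 0.5848 -0.3179  0.1591] w 0.0157 F [ 0.1  2.  -4.1] j7 0.5
mid t 62.02 pos [ 0.5301 -0.0015  0.1601] w 0.0154 F [ 0.5 -0.6 -3.9] j7 -0.07
over t 63.64 pos [0.5152 0.2916 0.1601] w 0.0156 F [-0.4  0.3 -3.7] j7 -0.5
scene lid 3280 (array([515.1, 291.2]), array([200.3, 185. ]), 80.4) [0.14   0.1552 0.1578]
scene pen 188 (array([500.2, 219.6]), array([ 18.9, 105.9]), 81.1)
scene pen 85 (array([556.6, 356.8]), array([19.1, 44.5]), 78.8)
scene pen 87 (array([543.5, 285.2]), array([19.4, 45. ]), 82.9)
side lid 11491 (array([515.4, 290.7]), array([199.6, 178.4]), 80.1) [0.1503 0.1547 0.1566]
side pen 114 (array([550.5, 366.6]), array([ 4.2, 49.6]), 80.9)
```

View pics/ov_side.png

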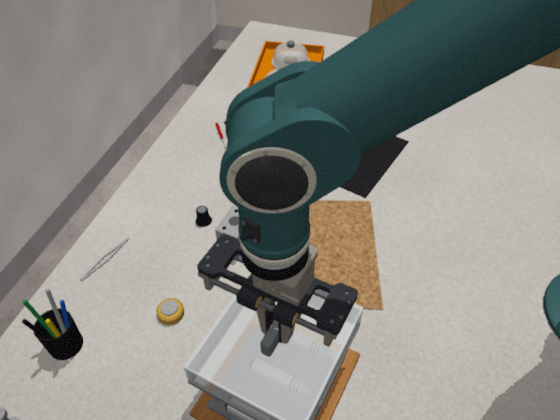

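Cover hangs centred over the stand, aligned to about 1 mm and level, pens visible beneath at (280,375). Lowering.

```bash
python3 - <<'E'
from h import *
q=S+[0,.0008]; O=ori(SY)
env.movel([*q,.10],O,rate=.12); st()
env.movel([*q,.078],O,rate=.06); st()
for z in [.074,.070,.068,.0665,.0655,.0645]:
    env.movel([*q,z],O,rate=.03); s=st('%.4f'%z)
    if s['wrist_force'][2]>3: break
effector.release(); st('rel')
env.movel([*q,.17],O,rate=.15)
env.reach([.47,-.05,.25],ori(-90)); env.pause(.3); st()
for c in ['scene','side']:
    im,d,p=cloud(c); save(im,'end_'+c); z=p[...,2]
    m=(d>0)&(p[...,0]>.38)&(p[...,0]<.66)&(p[...,1]>.15)&(p[...,1]<.44)
    for k in comps(m&(z>.08)&(z<.1)): print(c,'bar',k.sum(),rect(p[k]),np.median(z[k]).round(4))
    for k in comps(m&(z>.05)&(z<.07),200):
        pts=p[k]; A=np.c_[pts[:,:2],np.ones(len(pts))]; w=abs(pts[:,2]-np.median(pts[:,2]))<.003
        print(c,'lid',rect(pts),np.median(z[k]).round(4),'slope',np.linalg.lstsq(A[w],pts[w,2],rcond=None)[0][:2].round(4))
    print(c,[(np.round(x['at'],3).tolist(),round(x['score'],2)) for x in tip_of(c,'cover_grip')])
E
```

```text
t 64.39 pos [0.5155 0.2931 0.1003] w 0.0157 F [-0.1 -0.3 -3.1] j7 -0.45
 t 64.91 pos [0.5149 0.2929 0.0777] w 0.0154 F [ 0.4  0.3 -4.3] j7 -0.44
0.0740 t 65.19 pos [0.5149 0.2931 0.0739] w 0.0157 F [ 0.2  0.2 -3.7] j7 -0.44
0.0700 t 65.47 pos [0.5148 0.293  0.0698] w 0.0157 F [-0.6 -0.7 -2.6] j7 -0.43
0.0680 t 65.72 pos [0.5149 0.293  0.0679] w 0.0156 F [ 0.5  0.  -3.6] j7 -0.43
0.0665 t 65.97 pos [0.5149 0.2931 0.0664] w 0.0155 F [ 0.5 -0.6 -3.3] j7 -0.43
0.0655 t 66.22 pos [0.515  0.2931 0.0655] w 0.0158 F [-0.6 -0.3 -3.1] j7 -0.43
0.0645 t 66.47 pos [0.515  0.2931 0.0655] w 0.0156 F [-3.3 -1.6  6. ] j7 -0.43
rel t 67.66 pos [0.515  0.2931 0.0645] w 0.092 F [-0.1 -0.1  1. ] j7 -0.43
 t 70.14 pos [ 0.4701 -0.0495  0.2499] w 0.0919 F [-0.2 -0.7  0.7] j7 -1.34
scene bar 161 (array([514.9, 292.3]), array([68.8, 20.4]), 78.6) 0.0892
scene lid (array([513.8, 292.5]), array([200.3, 184.1]), 80.1) 0.0608 slope [-0.0005  0.0004]
scene [([0.516, 0.289, 0.079], 0.69)]
side bar 533 (array([515.2, 293.7]), array([70. , 16.8]), 80.0) 0.0894
side lid (array([515.2, 292.3]), array([199.9, 177.9]), 80.0) 0.0602 slope [0.0001 0.0006]
side [([0.516, 0.288, 0.077], 0.78)]
```

View pics/end_side.png

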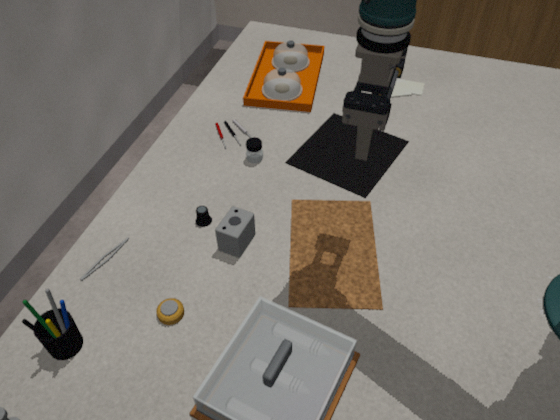

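View pics/end_scene.png

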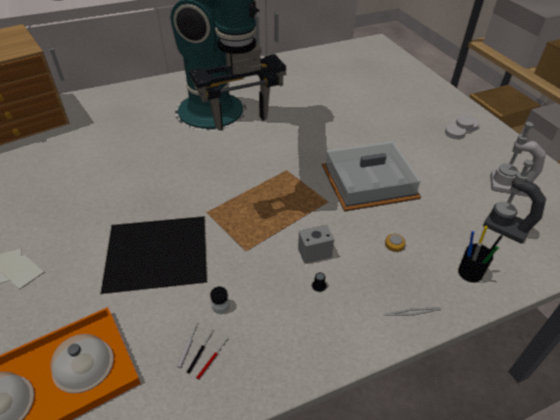

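Cover is fully down and level (lid top 60 mm, as at the start, slope under 0.001), with the three pens visible under it. Holder (395,242), loupe (319,281) and jar (219,299) stand where they were.

```bash
python3 -c "
from h import *
workorder.finish_job(); st('done')"
```

```text
the job is handed in; nothing more can be done
the job is handed in; nothing more can be done
```

The job is handed in, at about 70 s of the 210 s allowed. `finish_job` gives no verdict.

- **Cover off:** I lifted it off the stand and set it on the pad. It was later knocked about 5 cm aside, so I re-measured it before picking it up again.
- **Pens:** Three pens were present. I pressed each one against the steel block until the button stopped. Every button travelled about 8 mm at about 5 N and then met a hard stop at 15–17 N. The wrist picture showed each one in.
- **Layout:** The pens lie flat and parallel on the felt at about -72, 0 and +72 mm in the stand's y, with their tops at about 36 mm.
- **Cover back on:** The cover is centred on the stand to within about 2 mm. Its top is at 60 mm, the same as at the start, with a slope under 0.001. The gripper is well clear of everything.
- **Left alone:** The holder, loupe and jar look unmoved in the last pictures.

**Checks that disagreed:**
- My depth-based button reading near the block was unusable because the block confused it. I relied on the force and travel readings and the pictures instead.
- The network placed the grip about 4 mm off in y from my own depth measurement. That is within its stated accuracy.

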